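# Slide the model board home and lock it

### The arm

A 6-joint arm with a two-finger parallel gripper is mounted at the origin on the work surface. World frame = base frame: x ahead of the robot, y to its left, z up, the work surface at z = 0. Lengths are in m, angles in rad, forces in N, time in s.
With the tool pointing down it reaches from about 0.325 to 0.9 m from the base axis. Payload 6.1 kg.
Tool frame: the origin (TCP) lies midway between the tips of the shut fingers; the grasp point (between the pads) lies 19 mm behind it; z points along the fingers, y is the line along which they close (so a half turn about z gives the same grasp; the last joint's range is limited). The gripper opens to 85 mm and grips with 20 to 120 N. Pads are 22 mm wide; open, the fingers measure 114 mm over their backs; the gripper's body (76 mm by 85 mm) begins 54 mm behind the grasp point. The pads swing forward as they close: fully open they stand 13 mm farther back than shut.
Start: joints at [-1.285, 0.22, 1.526, -0, 1.395, -0.126], TCP at [0.25, -0.573, 0.231] pointing down, gripper open.
Joint ranges: [-2.98, 2.98], [-0.91, 2.08], [0.09, 2.57], [-1.24, 4.39], [0.2, 2.65], [-2.68, 2.68]. Speed limits (rad/s): [2.57, 2.57, 3.01, 3.14, 3.14, 3.14].

### API

Orientations are given as a unit quaternion [x, y, z, w].
In Python, from cell import * gives the robot as it stands.
- The arm moves only by the tool carry_out, never from a script. Its argument "deltas" is a list of rows, each an object with "xyz": the shift along the tool's x, y, z in units of 0.6 m (1.0 is 0.6 m), a list of three; "twist": the turn, a rotation vector about the tool's x, y, z in units of 90 degrees (1.0 is 90 degrees), a list of three. In form: [{"xyz": [x, y, z], "twist": [wx, wy, wz]}, ...]. A call has 1 to 20 rows; each row is the pose to reach, as a shift and turn from the pose commanded when the call began, along the tool's axes at that moment; what a row does not reach only later rows make up. A row lasts 1/8 s, in which the tool goes at most 62.5 mm and 10.7 degrees, less where a joint would pass 70% of its speed; a pose out of reach is approached as far as the arm can. A call with a number of a shift or a turn outside -1 to 1 is refused whole. A call with a gripper value outside its range is refused whole. "gripper" is the opening in per cent of the stroke, from 0 (shut) to 100 (fully open), set as the call begins (left out, the last holds). The fingers move at their own pace and stop on an object; the grip force is fixed at half the most. Time passes only in rows, so rows that repeat a pose let the fingers close. It gives the time, the measured TCP pose, the force, the opening and the grip force at its end, in the units of the state.
- observe(): the state, without advancing time (a new reading comes with each control period).
- camera(name): name is "side" or "top" or "wrist"; returns a dict with "color" (420x560x3 uint8, blue, green, red), "fx", "fy", "cx", "cy" (pixels), "cam_to_world" (4x4, takes a point from camera to world coordinates). Camera axes: x right, y down, z forward; pixel columns grow to the right and rows downward; lengths in m; the calibration is good to about 2 mm. A picture is of the moment at which its call begins. There is no depth.
- job_done(): hands the job in; it is judged then, once.
The state is a dict: "t": time; "joint_positions": joint angles; "joint_velocities": joint speeds; "tau": joint torques, N m; "eef_pos": TCP position; "eef_rot": TCP orientation; "wrist_force": force on the tool from outside, world axes, zero at the start; "ft_torque": the same for the moment, N m; "gripper_width": finger opening in m; "grasp_force": force on a finger pad.
Only numpy, scipy, OpenCV 4.12 (cv2) and the standard library are available. Lean on these libraries where they do the work, as an engineer would, in place of code of your own. Each camera call takes 0.05 s, during which the arm holds its last target. There are 200 camera calls.

### The job

Push the wooden board that carries the plaster model along its rails with the fingertips until it drops into its locating notches and lies flat on the rails, then push the steel swing catch by its peg all the way across, so that it lies over the board and locks it. Never lift or tip the board, do not touch the plaster model, leave the jar, the bowl and the spare model where they stand, and finish clear of everything.

Things in the scene. Friction and masses are not known exactly. Their poses are not given: they have to be found in the camera images.
- bed: Fixed rail bed: grey base plate 300 x 175 mm, 10 mm thick, two aluminium rails (tops 22 mm above the bench) along its own x from -195 to +95 mm, between guide walls 123 mm apart (tops at 36 mm). Origin at bench height below the centre of the board's home place; the board slides along +x, z is up. The rails' four notches are 19 mm long; the board's feet fall into them together.
- board: Loose wooden board 150 (x, along the rails) x 120 x 16 mm, 0.5 to 1 kg with its model, on four steel feet 14 mm long, 7 mm high. Origin: centre of its underside, 29 mm above the bench while riding on the rails, 60 to 110 mm short of home. At home (bed x = y = 0, within 3 mm) it drops 7 mm to lie on the rails, origin at 22 mm, top at 38 mm, and the notches stop it.
- board_rear (a point): Middle of the board's rear edge, at the board's x = -75 mm, half-way up its thickness: a plain upright face, 120 mm wide and 16 mm high, to push on. Sliding the board takes some 3 to 12 N.
- model: White plaster tooth arch on a black disc, fixed on top of the board, about 60 mm across and 32 mm high; origin at the centre of its underside, 28 mm behind and 6 mm to the +y side of the board's centre. Not to be touched.
- catch (a joint): Angle of the steel swing catch, rad: 0 = along the bed's +x, clear of the board; 1.57 = stop, along the bed's +y, across it. Pivot at x = 35, y = -82 mm of the bed; grows counter-clockwise from above. Starts at 0 to 0.35, stays where left, moves with 1 N at the peg. Bar 14 mm wide, 41 to 49 mm above the bench: passes over the board only when that is home.
- catch_peg (a point): Half-way up the upright black peg at the end of the catch, 60 mm from its pivot: 14 mm diameter, standing from 49 to 77 mm above the bench; this point is 63 mm above the bench.
- jar: Closed jar, 52 mm diameter, 70 mm high, on the bench beside the bed; origin at the centre of its underside. A bystander.
- spare: A second plaster arch on a black disc, 60 mm across and 32 mm high, standing on the bench; origin at the centre of its underside. A bystander.
- bowl: Green mixing bowl, 110 mm diameter, 55 mm high; origin at the centre of its underside. A bystander.
Mind the look-alikes: they are no part of the job. There is more than one size of the board; the one meant has the size given above.

How it is judged:
On the way, in this order (a step that is already met when the one before it is completed fails the run):
1. the board has dropped home into its notches, the catch still open (z of board in the frame of bed below 0.0245 m and x of board in the frame of bed between -0.005 and 0.005 m and angle between board's own z axis and vertical below 0.03 rad and value of joint catch below 0.8 rad), for 0.2 s.
2. the catch is swung across the board (value of joint catch above 1.4 rad), for 0.2 s.
At the end, for the whole second after the job is handed in: The board lies at rest in its notches (within 5 mm of home, underside no more than 2.5 mm above the rails, level within 0.03 rad), the catch is across it (past 1.4 rad), and jar, spare model and bowl are within 20 mm of where they stood (z of board in the frame of bed between 0.018 and 0.0245 m and x of board in the frame of bed between -0.005 and 0.005 m and y of board in the frame of bed between -0.005 and 0.005 m and angle between board's own z axis and vertical below 0.03 rad and value of joint catch above 1.4 rad and linear speed of board below 0.01 m/s and distance of each of jar, spare, bowl from where it was at the start of the episode below 0.02 m); the robot touches nothing.
It fails at once if the board is lifted or tipped (z of board in the frame of bed above 0.038 m or angle between board's own z axis and vertical above 0.2 rad).
It fails at once if the plaster model on the board is touched (contact force between any of the fingers, the arm and model above 1 N).
It fails at once if jar, spare model or bowl is moved (distance of any of jar, spare, bowl from where it was at the start of the episode above 0.02 m).
It also fails if it takes over 58 s, if anything falls off the work surface, if the arm or the gripper's body presses on something with over 40 N, if the wrist force passes 120 N, or if a joint passes its speed limit or range.

## Working session

There is one attempt and no reset: what is moved stays moved. The work goes in short steps, Python scripts to look and compute and a tool call to move; the robot and the scene stay as the last step left them, time stands still between calls to the robot, and variables do not carry over. Pictures are saved under pics/ and viewed, at most 12 in all, crops included, and the job is handed in when it is done.

Besides the shell and the picture viewer there is one more tool, called after ">>>" in YAML: its name, and indented under it one key for each argument. carry_out: Moves the arm, as the interface text tells. Shifts and turns lie within -1 to 1; 1 stands for 0.6 m of shift or 90 degrees of turn. Its arguments: {"type":"object","properties":{"deltas":{"type":"array"},"gripper":{"type":"number"}},"required":["deltas"]}

```bash
mkdir -p pics
python3 - <<'E'
from cell import *
import cv2,numpy as np,json
for n in("top","side"):
    c=camera(n); cv2.imwrite(f"pics/{n}0.png",c["color"])
    np.savez(f"{n}.npz",K=[c["fx"],c["fy"],c["cx"],c["cy"]],T=c["cam_to_world"])
    print(n,c["fx"],c["cx"],c["cy"],np.round(c["cam_to_world"],3).tolist())
print(observe())
E
```

```text
top 490.69984700026214 282.02082822662896 216.62769470919181 [[-0.019, -0.998, 0.056, 0.456], [-1.0, 0.02, 0.009, -0.083], [-0.01, -0.056, -0.998, 1.276], [0.0, 0.0, 0.0, 1.0]]
side 545.3677253593049 293.94181754897517 208.52565957813445 [[-0.929, -0.209, 0.307, 0.057], [-0.371, 0.511, -0.775, 1.12], [0.005, -0.834, -0.552, 0.926], [0.0, 0.0, 0.0, 1.0]]
{'t': 0.1, 'joint_positions': array([-1.28511262e+00,  2.21175356e-01,  1.52749380e+00, -5.46835681e-06,
        1.39473569e+00, -1.26108733e-01]), 'joint_velocities': array([ 0.00021855,  0.00030585, -0.00270545,  0.0010901 ,  0.00064391,
        0.00050507]), 'tau': array([ 2.18107511e-03, -4.98243141e+01, -3.90546477e+01, -4.08066592e-05,
        5.64981092e-03,  2.07705597e-05]), 'eef_pos': array([ 0.24998964, -0.57221941,  0.23029279]), 'eef_rot': array([ 9.78877651e-01,  2.04444917e-01, -7.49012920e-05, -9.02998115e-04]), 'wrist_force': array([0.25159243, 1.03098578, 0.55021254]), 'ft_torque': array([-0.02746489,  0.01624243,  0.0778303 ]), 'grasp_force': 0.0, 'gripper_width': 0.08522199796535963}
```

View pics/top0.png

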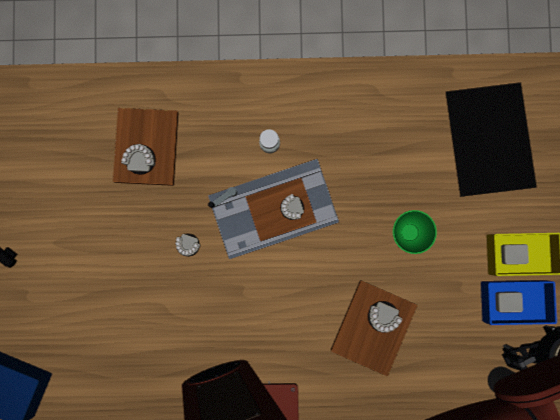

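View pics/side0.png

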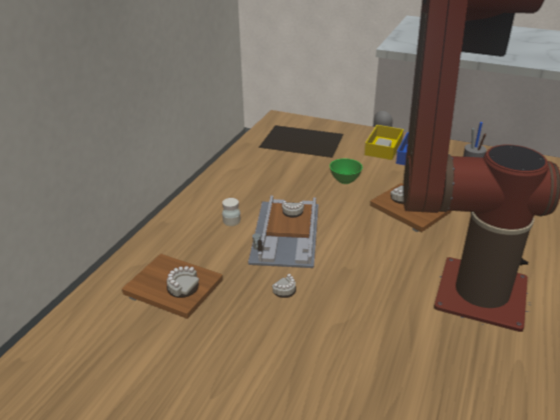

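The top view shows the bed around pixel (275,208). The board sits in it near (282,210), and the catch peg is near (211,204). The bed's +x runs left and slightly down. The jar is at (269,140), the spare at (187,244) and the bowl at (414,232). Next I'll enlarge this area.

Run:
```python
import cv2
a=cv2.imread("pics/top0.png")[145:270,195:355]
cv2.imwrite("pics/topc.png",cv2.resize(a,None,fx=4.8,fy=4.8,interpolation=cv2.INTER_CUBIC))
```

```text
(no output)
```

View pics/topc.png

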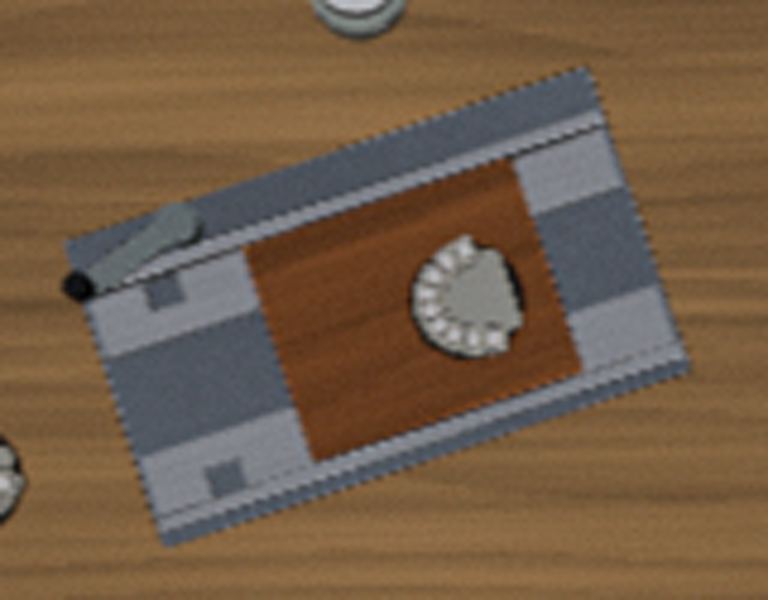

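The crop gives these points:
- **Base plate corners:** (68,242), (588,68), (690,368) and (165,545).
- **Board top corners:** front (247,245) and (315,461), rear (513,157) and (581,370).
- **Catch:** pivot near (182,222), peg near (78,286).
- **Model:** rear side near (522,300), close to the rear edge.

```bash
cat > h.py <<'E'
import numpy as np
def ray(cam,u,v,z):
    d=np.load(cam+".npz");fx,fy,cx,cy=d["K"];T=d["T"]
    r=T[:3,:3]@[(u-cx)/fx,(v-cy)/fy,1];o=T[:3,3]
    return (o+r*(z-o[2])/r[2])
E
python3 - <<'E'
from h import *
f=lambda u,v,z:ray("top",195+(u+.5)/4.8-.5,145+(v+.5)/4.8-.5,z)[:2]
base=[f(*p,.010) for p in((68,242),(588,68),(690,368),(165,545))]
brd=[f(*p,.045) for p in((247,245),(513,157),(581,370),(315,461))]
piv=f(182,222,.049);peg=f(78,286,.077)
for n,a,b in(("baseL",base[1],base[0]),("baseL2",base[2],base[3]),("brd",brd[1],brd[0]),("brd2",brd[2],brd[3]),("baseW",base[0],base[3]),("brdW",brd[0],brd[3]),("pivpeg",piv,peg)):
    d=b-a;print(n,np.linalg.norm(d).round(4),np.degrees(np.arctan2(d[1],d[0])).round(2))
ang=np.mean([np.arctan2(*(b-a)[::-1]) for a,b in((base[1],base[0]),(base[2],base[3]),(brd[1],brd[0]),(brd[2],brd[3]))])
ex=np.array([np.cos(ang),np.sin(ang)]);ey=np.array([-ex[1],ex[0]])
fe=(base[0]+base[3])/2; bc=np.mean(brd,0)
o=ex*(ex@fe-.1)+ey*(ey@bc)
print("ang",np.degrees(ang),"origin",o,"ex",ex,"ey",ey)
for n,p in(("bc",bc),("piv",piv),("peg",peg),("rear",(brd[1]+brd[2])/2),("basec",np.mean(base,0)),("notch1",f(165,293,.015)),("notch2",f(224,477,.015)),("b0",base[0]),("b3",base[3])):print(n,p.round(4),((p-o)@ex).round(4),((p-o)@ey).round(4))
E
```

```text
baseL 0.2967 107.44
baseL2 0.2975 107.51
brd 0.1472 107.23
brd2 0.1469 107.77
baseW 0.1718 -162.96
brdW 0.1189 -163.47
pivpeg 0.0615 124.6
ang 107.48595029043555 origin [ 0.52541479 -0.00568288] ex [-0.30047193  0.95379066] ey [-0.95379066 -0.30047193]
bc [ 0.5453 -0.0688] -0.0661 -0.0
piv [0.5926 0.0518] 0.0347 -0.0813
peg [0.5576 0.1025] 0.0935 -0.0632
rear [ 0.5674 -0.1389] -0.1397 -0.0
basec [ 0.5498 -0.0489] -0.0485 -0.0102
notch1 [0.5582 0.0652] 0.0578 -0.0526
notch2 [0.4588 0.0349] 0.0587 0.0513
b0 [0.5873 0.118 ] 0.0993 -0.0962
b3 [0.423  0.0676] 0.1007 0.0756
```

```bash
cat >> h.py <<'E'
from scipy.spatial.transform import Rotation as R
O=np.array([.5254,-.0057,0]);A=np.radians(107.5)
B=R.from_euler("z",A)
bed=lambda p:B.inv().apply(np.array(p)-O)
wor=lambda p:B.apply(p)+O
def delta(s,p,yaw=None):
    "bed target -> tool-frame row; yaw= tool x angle in bed, deg"
    r=R.from_quat(s["eef_rot"]); d=r.inv().apply(wor(p)-s["eef_pos"])/.6
    t=[0,0,0]
    if yaw is not None:
        g=B*R.from_euler("z",yaw,degrees=True)*R.from_euler("x",180,degrees=True)
        t=(r.inv()*g).as_rotvec()/(np.pi/2)
    return np.round(d,4).tolist(),np.round(t,4).tolist()
E
python3 - <<'E'
from cell import *
from h import *
s=observe();print(delta(s,[-.185,.002,.23],0),delta(s,[-.185,.002,.08],0))
E
```

```text
([0.7625, -0.3753, 0.0013], [-0.0008, -0.001, -0.9323]) ([0.7625, -0.3749, 0.2513], [-0.0008, -0.001, -0.9323])
```

>>> carry_out:
  deltas:
    - {"xyz": [0.0953,-0.047,0],"twist": [0,0,-0.1]}
    - {"xyz": [0.19,-0.094,0],"twist": [0,0,-0.2]}
    - {"xyz": [0.286,-0.141,0],"twist": [0,0,-0.3]}
    - {"xyz": [0.381,-0.188,0],"twist": [0,0,-0.42]}
    - {"xyz": [0.476,-0.234,0],"twist": [0,0,-0.53]}
    - {"xyz": [0.572,-0.281,0],"twist": [0,0,-0.64]}
    - {"xyz": [0.667,-0.328,0],"twist": [0,0,-0.75]}
    - {"xyz": [0.7625,-0.375,0],"twist": [0,0,-0.85]}
    - {"xyz": [0.7625,-0.375,0],"twist": [0,0,-0.9323]}
    - {"xyz": [0.7625,-0.375,0.1],"twist": [0,0,-0.9323]}
    - {"xyz": [0.7625,-0.375,0.18],"twist": [0,0,-0.9323]}
    - {"xyz": [0.7625,-0.375,0.24],"twist": [0,0,-0.9323]}
    - {"xyz": [0.7625,-0.375,0.25],"twist": [0,0,-0.9323]}
    - {"xyz": [0.7625,-0.375,0.25],"twist": [0,0,-0.9323]}
    - {"xyz": [0.7625,-0.375,0.25],"twist": [0,0,-0.9323]}
  gripper: 0

```text
t: 1.98
eef_pos: [0.5809, -0.1842, 0.0837]
eef_rot: [0.591, 0.806, 0.0, 0.002]
wrist_force: [-0.5, 0.1, 0.6]
gripper_width: 0.0002
grasp_force: 0.0
```

Run:
```python
from cell import *
from h import *
import cv2
s=observe();print(s["t"],bed(s["eef_pos"]).round(4),s["wrist_force"].round(1),delta(s,[-.175,.002,.031],0),delta(s,[-.155,.002,.031],0))
c=camera("top");a=c["color"][130:280,180:380]
b=camera("side")["color"][170:290,220:380]
cv2.imwrite("pics/2.png",np.vstack([cv2.resize(a,(400,300)),cv2.resize(b,(400,300),interpolation=2)]))
```

```text
1.975 [-0.1869  0.0008  0.0837] [-0.5  0.1  0.6] ([0.02, -0.0023, 0.0877], [0.0017, 0.0016, -0.0]) ([0.0534, -0.0023, 0.0876], [0.0017, 0.0016, -0.0])
```

View pics/2.png

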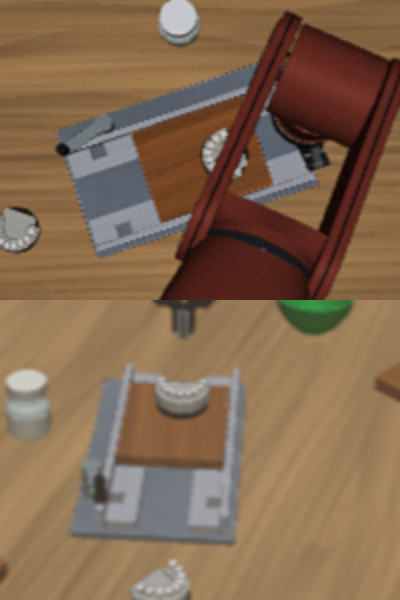

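The shut fingers stand in line with the board, behind its rear edge. The catch is still open and all the bystanders are in place.

>>> carry_out:
  deltas:
    - {"xyz": [0.005,0,0.03],"twist": [0,0,0]}
    - {"xyz": [0.01,0,0.06],"twist": [0,0,0]}
    - {"xyz": [0.01,0,0.08],"twist": [0,0,0]}
    - {"xyz": [0.015,0,0.085],"twist": [0,0,0]}
    - {"xyz": [0.02,0,0.085],"twist": [0,0,0]}
    - {"xyz": [0.02,0,0.085],"twist": [0,0,0]}
    - {"xyz": [0.02,0,0.085],"twist": [0,0,0]}
    - {"xyz": [0.02,0,0.085],"twist": [0,0,0]}

```text
t: 3.08
eef_pos: [0.5761, -0.1722, 0.0308]
eef_rot: [0.591, 0.806, 0.0, 0.0]
wrist_force: [-0.6, -0.3, -0.1]
gripper_width: -0.0001
grasp_force: 0.0
```

Run:
```python
from cell import *
from h import *
s=observe();print(s["t"],bed(s["eef_pos"]).round(4),B.inv().apply(s["wrist_force"]).round(1))
```

```text
3.075 [-0.174   0.0017  0.0308] [-0.1  0.7 -0.1]
```

>>> carry_out:
  deltas:
    - {"xyz": [0.008,0,0],"twist": [0,0,0]}
    - {"xyz": [0.016,0,0],"twist": [0,0,0]}
    - {"xyz": [0.024,0,0],"twist": [0,0,0]}
    - {"xyz": [0.03,0,0],"twist": [0,0,0]}
    - {"xyz": [0.036,0,0],"twist": [0,0,0]}
    - {"xyz": [0.042,0,0],"twist": [0,0,0]}
    - {"xyz": [0.048,0,0],"twist": [0,0,0]}
    - {"xyz": [0.054,0,0],"twist": [0,0,0]}
    - {"xyz": [0.06,0,0],"twist": [0,0,0]}
    - {"xyz": [0.066,0,0],"twist": [0,0,0]}
    - {"xyz": [0.072,0,0],"twist": [0,0,0]}
    - {"xyz": [0.078,0,0],"twist": [0,0,0]}
    - {"xyz": [0.084,0,0],"twist": [0,0,0]}
    - {"xyz": [0.09,0,0],"twist": [0,0,0]}
    - {"xyz": [0.096,0,0],"twist": [0,0,0]}
    - {"xyz": [0.102,0,0],"twist": [0,0,0]}
    - {"xyz": [0.108,0,0],"twist": [0,0,0]}
    - {"xyz": [0.113,0,0],"twist": [0,0,0]}
    - {"xyz": [0.113,0,0],"twist": [0,0,0]}

```text
t: 5.45
eef_pos: [0.5552, -0.1068, 0.0303]
eef_rot: [0.591, 0.806, 0.0, -0.0]
wrist_force: [1.4, -1.6, 0.5]
gripper_width: -0.0007
grasp_force: 1.0
```

Run:
```python
from cell import *
from h import *
import cv2
s=observe();print(s["t"],bed(s["eef_pos"]).round(4),B.inv().apply(s["wrist_force"]).round(1))
b=camera("side")["color"][170:290,220:380]
cv2.imwrite("pics/3.png",cv2.resize(b,(800,600),interpolation=2))
```

```text
5.45 [-0.1054  0.002   0.0303] [-2.  -0.9  0.5]
```

View pics/3.png

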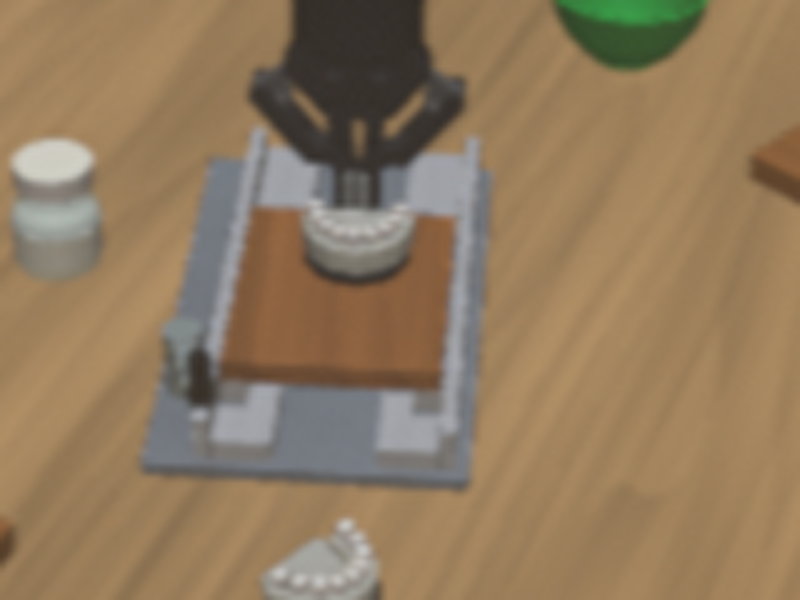

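The board has slid forward straight and level, with its front edge at crop row 380 and the notches still visible in front of it. The fingers are clear of the model, so I'll continue slowly.

>>> carry_out:
  deltas:
    - {"xyz": [0.004,0,0],"twist": [0,0,0]}
    - {"xyz": [0.008,0,0],"twist": [0,0,0]}
    - {"xyz": [0.012,0,0],"twist": [0,0,0]}
    - {"xyz": [0.016,0,0],"twist": [0,0,0]}
    - {"xyz": [0.019,0,0],"twist": [0,0,0]}
    - {"xyz": [0.022,0,0],"twist": [0,0,0]}
    - {"xyz": [0.025,0,0],"twist": [0,0,0]}
    - {"xyz": [0.028,0,0],"twist": [0,0,0]}
    - {"xyz": [0.028,0,0],"twist": [0,0,0]}

```text
t: 6.62
eef_pos: [0.5502, -0.091, 0.0303]
eef_rot: [0.591, 0.806, 0.0, -0.0]
wrist_force: [1.0, -3.3, 0.6]
gripper_width: -0.0001
grasp_force: 1.7
```

Run:
```python
from cell import *
from h import *
import cv2
s=observe();print(s["t"],bed(s["eef_pos"]).round(4),B.inv().apply(s["wrist_force"]).round(1))
b=camera("side")["color"][170:290,220:380]
cv2.imwrite("pics/4.png",cv2.resize(b,(800,600),interpolation=2))
```

```text
6.625 [-0.0888  0.002   0.0303] [-3.5  0.1  0.6]
```

>>> carry_out:
  deltas:
    - {"xyz": [0.003,0,0],"twist": [0,0,0]}
    - {"xyz": [0.006,0,0],"twist": [0,0,0]}
    - {"xyz": [0.008,0,0],"twist": [0,0,0]}
    - {"xyz": [0.008,0,0],"twist": [0,0,0]}

```text
t: 7.18
eef_pos: [0.5487, -0.0865, 0.0301]
eef_rot: [0.591, 0.806, 0.0, -0.0]
wrist_force: [1.9, -2.5, -1.3]
gripper_width: 0.0001
grasp_force: 1.6
```

Run:
```python
from cell import *
from h import *
import cv2
s=observe();print(s["t"],bed(s["eef_pos"]).round(4),B.inv().apply(s["wrist_force"]).round(1))
b=camera("side")["color"][170:290,220:380]
cv2.imwrite("pics/5.png",cv2.resize(b,(800,600),interpolation=2))
```

```text
7.175 [-0.084   0.0021  0.0301] [-3.  -1.1 -1.3]
```

View pics/5.png

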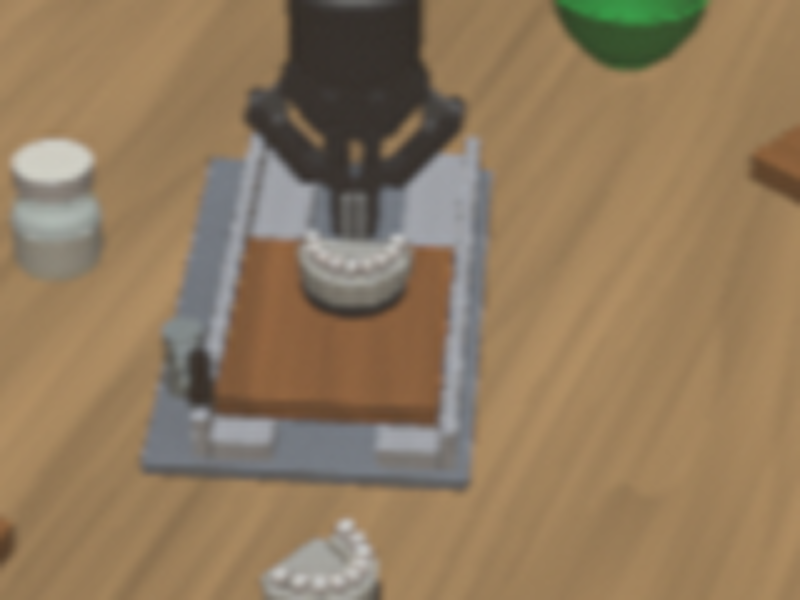

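The board's front edge is now at crop row 415 and the notches are covered. I can't tell from this view whether it has dropped. I'll push on a little and watch the force.

>>> carry_out:
  deltas:
    - {"xyz": [0.003,0,0],"twist": [0,0,0]}
    - {"xyz": [0.006,0,0],"twist": [0,0,0]}
    - {"xyz": [0.006,0,0],"twist": [0,0,0]}

```text
t: 7.6
eef_pos: [0.5483, -0.0843, 0.0304]
eef_rot: [0.591, 0.807, -0.0, 0.001]
wrist_force: [3.3, -7.1, -4.6]
gripper_width: -0.0
grasp_force: 4.2
```

Run:
```python
from cell import *
from h import *
import cv2
s=observe();print(s["t"],bed(s["eef_pos"]).round(4),B.inv().apply(s["wrist_force"]).round(1))
b=camera("side")["color"][170:290,220:380]
b=cv2.resize(b,(800,600),interpolation=2)
a=cv2.imread("pics/5.png")
cv2.imwrite("pics/6.png",np.hstack([a[330:480,130:500],b[330:480,130:500]]))
```

```text
7.6 [-0.0819  0.0018  0.0304] [-7.7 -1.  -4.6]
```

View pics/6.png

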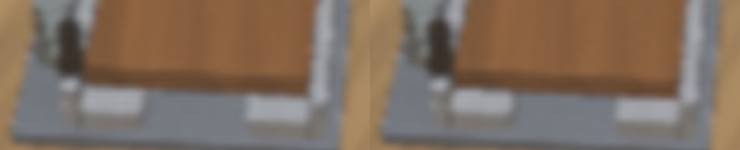

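The board moved slightly further, its front bottom edge going from row 88 to 95. The force has risen and pulls the fingertips down, which suggests it has dropped against the stop. I'll check with a small extra push.

>>> carry_out:
  deltas:
    - {"xyz": [0.003,0,0],"twist": [0,0,0]}
    - {"xyz": [0.003,0,0],"twist": [0,0,0]}

```text
t: 7.9
eef_pos: [0.5484, -0.0842, 0.0307]
eef_rot: [0.591, 0.807, -0.001, 0.002]
wrist_force: [4.0, -13.2, -6.0]
gripper_width: -0.0003
grasp_force: 7.0
```

Run:
```python
from cell import *
from h import *
import cv2
s=observe();print(s["t"],bed(s["eef_pos"]).round(4),B.inv().apply(s["wrist_force"]).round(1))
```

```text
7.9 [-0.0817  0.0017  0.0307] [-13.8   0.1  -6. ]
```

It has hit a hard stop, so I'll back off straight and rise clear.

>>> carry_out:
  deltas:
    - {"xyz": [-0.005,0,0],"twist": [0,0,0]}
    - {"xyz": [-0.015,0,0],"twist": [0,0,0]}
    - {"xyz": [-0.04,0,0],"twist": [0,0,0]}
    - {"xyz": [-0.07,0,0],"twist": [0,0,0]}
    - {"xyz": [-0.1,0,-0.02],"twist": [0,0,0]}
    - {"xyz": [-0.12,0,-0.1],"twist": [0,0,0]}
    - {"xyz": [-0.12,0,-0.2],"twist": [0,0,0]}
    - {"xyz": [-0.12,0,-0.25],"twist": [0,0,0]}
    - {"xyz": [-0.12,0,-0.25],"twist": [0,0,0]}
    - {"xyz": [-0.12,0,-0.25],"twist": [0,0,0]}

```text
t: 9.15
eef_pos: [0.5684, -0.1506, 0.1796]
eef_rot: [0.591, 0.806, -0.0, -0.001]
wrist_force: [0.3, -0.3, -0.8]
gripper_width: 0.0002
grasp_force: 0.0
```

Run:
```python
from cell import *
from h import *
import cv2
s=observe();print(s["t"],bed(s["eef_pos"]).round(4),s["wrist_force"].round(1))
c=camera("side");b=cv2.resize(c["color"][190:270,240:340],(600,480),interpolation=2)
cv2.imwrite("pics/7.png",b)
# predicted pixels of board top/bottom corners, dropped vs riding
d=np.load("side.npz");fx,fy,cx,cy=d["K"];T=np.linalg.inv(d["T"])
for nm,x0,z0 in(("home",0,.022),("riding",0,.029)):
    for z in(z0,z0+.016):
        L=[]
        for x,y in((75,60),(75,-60),(-75,60),(-75,-60)):
            p=T[:3,:3]@wor([x0+x/1e3,y/1e3,z])+T[:3,3]
            L.append(((np.array([fx*p[0]/p[2]+cx-240,fy*p[1]/p[2]+cy-190])+.5)*6-.5).round().astype(int).tolist())
        print(nm,z,L)
```

```text
9.15 [-0.1511  0.0026  0.1796] [ 0.3 -0.3 -0.8]
home 0.022 [[401, 396], [132, 383], [418, 202], [170, 191]]
home 0.038 [[402, 368], [131, 354], [419, 175], [170, 163]]
riding 0.029 [[401, 384], [131, 370], [419, 191], [170, 179]]
riding 0.045 [[402, 355], [130, 342], [419, 163], [169, 151]]
```

View pics/7.png

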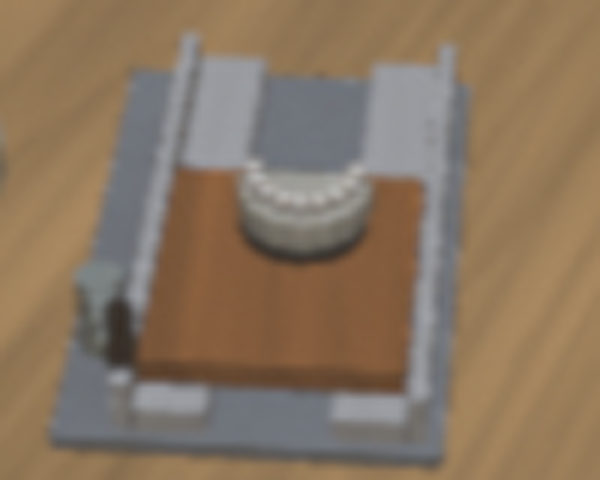

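The board lies home. The rear top corners at (175,168) and (420,178) and the front bottom edge at rows 380–392 match the predicted dropped pose, and the catch is still open. Next is the approach to the outer side of the peg.

Run:
```python
from cell import *
from h import *
s=observe()
print("jar",bed(ray("top",269,138,.07)).round(3))
th=.3
for g,z in((34,.18),(34,.056)):
    print(delta(s,[.035+.06*np.cos(th)+np.sin(th)*g/1e3,-.082+.06*np.sin(th)-np.cos(th)*g/1e3,z],np.degrees(th)-90))
```

```text
jar [-0.094 -0.175  0.07 ]
([0.4218, 0.166, -0.0018], [-0.0019, -0.0001, 0.8088])
([0.4214, 0.1664, 0.2049], [-0.0019, -0.0001, 0.8088])
```

>>> carry_out:
  deltas:
    - {"xyz": [0.08,0.03,0],"twist": [0,0,0.11]}
    - {"xyz": [0.16,0.06,0],"twist": [0,0,0.22]}
    - {"xyz": [0.24,0.09,0],"twist": [0,0,0.33]}
    - {"xyz": [0.32,0.125,0],"twist": [0,0,0.44]}
    - {"xyz": [0.38,0.15,0],"twist": [0,0,0.55]}
    - {"xyz": [0.42,0.166,0],"twist": [0,0,0.66]}
    - {"xyz": [0.42,0.166,0],"twist": [0,0,0.76]}
    - {"xyz": [0.42,0.166,0],"twist": [0,0,0.81]}
    - {"xyz": [0.42,0.166,0.06],"twist": [0,0,0.81]}
    - {"xyz": [0.42,0.166,0.12],"twist": [0,0,0.81]}
    - {"xyz": [0.42,0.166,0.17],"twist": [0,0,0.81]}
    - {"xyz": [0.42,0.166,0.2],"twist": [0,0,0.81]}
    - {"xyz": [0.42,0.166,0.206],"twist": [0,0,0.81]}
    - {"xyz": [0.42,0.166,0.206],"twist": [0,0,0.81]}
    - {"xyz": [0.42,0.166,0.206],"twist": [0,0,0.81]}

```text
t: 11.08
eef_pos: [0.5892, 0.1201, 0.0582]
eef_rot: [0.955, 0.297, 0.001, 0.0]
wrist_force: [0.2, -0.7, -0.2]
gripper_width: -0.0002
grasp_force: 0.0
```

Run:
```python
from cell import *
from h import *
import cv2
s=observe();print(s["t"],bed(s["eef_pos"]).round(4),s["wrist_force"].round(1))
b=cv2.resize(camera("side")["color"][170:290,220:380],(800,600),interpolation=2)
cv2.imwrite("pics/8.png",b)
for th in np.r_[.3,np.linspace(.35,1.62,16)]:
    g=.018
    d,t=delta(s,[.035+.06*np.cos(th)+np.sin(th)*g,-.082+.06*np.sin(th)-np.cos(th)*g,.056],np.degrees(th)-90)
    print(round(th,2),np.round(d,3),np.round(t,3))
```

```text
11.075 [ 0.1008 -0.0987  0.0582] [ 0.2 -0.7 -0.2]
0.3 [-0.029 -0.003  0.004] [ 0.001 -0.001 -0.001]
0.35 [-0.034 -0.005  0.004] [ 0.001 -0.001 -0.033]
0.43 [-0.043 -0.006  0.004] [ 0.001 -0.001 -0.087]
0.52 [-0.052 -0.008  0.004] [ 0.001 -0.001 -0.141]
0.6 [-0.06  -0.008  0.004] [ 0.001 -0.001 -0.194]
0.69 [-0.069 -0.007  0.004] [ 0.001 -0.001 -0.248]
0.77 [-0.078 -0.006  0.003] [ 0.001 -0.001 -0.302]
0.86 [-0.087 -0.004  0.003] [ 0.001 -0.001 -0.356]
0.94 [-0.095 -0.001  0.003] [ 0.001 -0.001 -0.41 ]
1.03 [-0.103  0.002  0.003] [ 0.001 -0.001 -0.464]
1.11 [-0.111  0.006  0.003] [ 0.001 -0.001 -0.518]
1.2 [-0.118  0.011  0.003] [ 0.001 -0.001 -0.572]
1.28 [-0.126  0.016  0.003] [ 0.001 -0.001 -0.626]
1.37 [-0.132  0.022  0.003] [ 0.001 -0.001 -0.68 ]
1.45 [-0.138  0.029  0.003] [ 0.002 -0.001 -0.734]
1.54 [-0.144  0.036  0.003] [ 0.002 -0.001 -0.787]
1.62 [-0.148  0.043  0.003] [ 0.002 -0.001 -0.841]
```

View pics/8.png

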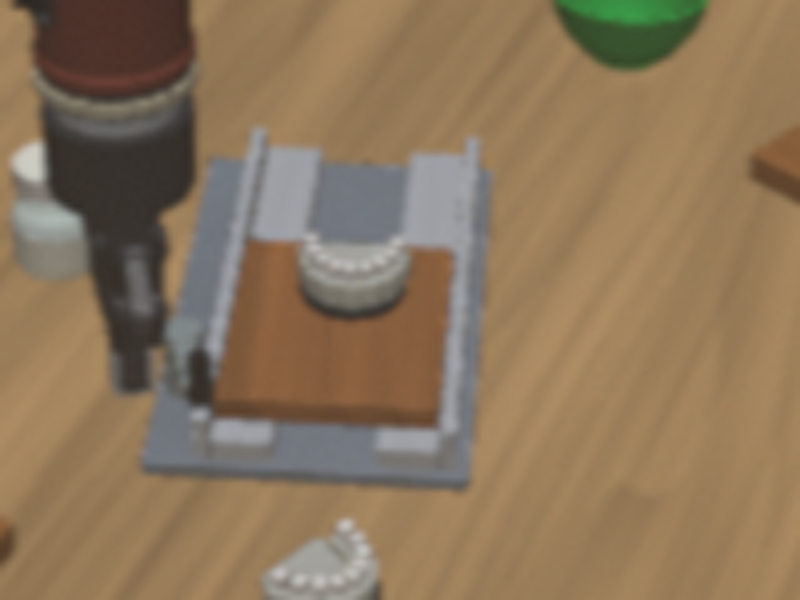

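The fingertips are at (130,385), outside and level with the peg at (200,375), and the jar is clear. Now I'll swing the catch along its arc.

>>> carry_out:
  deltas:
    - {"xyz": [-0.015,-0.002,0.002],"twist": [0,0,0]}
    - {"xyz": [-0.029,-0.003,0.002],"twist": [0,0,0]}
    - {"xyz": [-0.034,-0.005,0.002],"twist": [0,0,-0.033]}
    - {"xyz": [-0.043,-0.006,0.002],"twist": [0,0,-0.087]}
    - {"xyz": [-0.052,-0.008,0.002],"twist": [0,0,-0.141]}
    - {"xyz": [-0.06,-0.008,0.002],"twist": [0,0,-0.194]}
    - {"xyz": [-0.069,-0.007,0.002],"twist": [0,0,-0.248]}
    - {"xyz": [-0.078,-0.006,0.002],"twist": [0,0,-0.302]}
    - {"xyz": [-0.087,-0.004,0.002],"twist": [0,0,-0.356]}
    - {"xyz": [-0.095,-0.001,0.002],"twist": [0,0,-0.41]}
    - {"xyz": [-0.103,0.002,0.002],"twist": [0,0,-0.464]}
    - {"xyz": [-0.111,0.006,0.002],"twist": [0,0,-0.518]}
    - {"xyz": [-0.118,0.011,0.002],"twist": [0,0,-0.572]}
    - {"xyz": [-0.126,0.016,0.002],"twist": [0,0,-0.626]}
    - {"xyz": [-0.132,0.022,0.002],"twist": [0,0,-0.68]}
    - {"xyz": [-0.138,0.029,0.002],"twist": [0,0,-0.734]}
    - {"xyz": [-0.144,0.036,0.002],"twist": [0,0,-0.787]}
    - {"xyz": [-0.144,0.036,0.002],"twist": [0,0,-0.787]}
    - {"xyz": [-0.144,0.036,0.002],"twist": [0,0,-0.787]}

```text
t: 13.5
eef_pos: [0.5289, 0.0531, 0.0555]
eef_rot: [0.606, 0.795, -0.0, -0.0]
wrist_force: [-1.2, 0.0, -0.1]
gripper_width: -0.0001
grasp_force: 0.0
```

Run:
```python
from cell import *
from h import *
import cv2
s=observe();print(s["t"],bed(s["eef_pos"]).round(4),B.inv().apply(s["wrist_force"]).round(1),delta(s,[.05,-.022,.056],0))
b=cv2.resize(camera("side")["color"][170:290,220:380],(800,600),interpolation=2)
cv2.imwrite("pics/9.png",b)
```

```text
13.5 [ 0.055  -0.021   0.0555] [ 0.4  1.1 -0.1] ([-0.0083, 0.0019, -0.0008], [-0.0001, -0.0, -0.0241])
```

View pics/9.png

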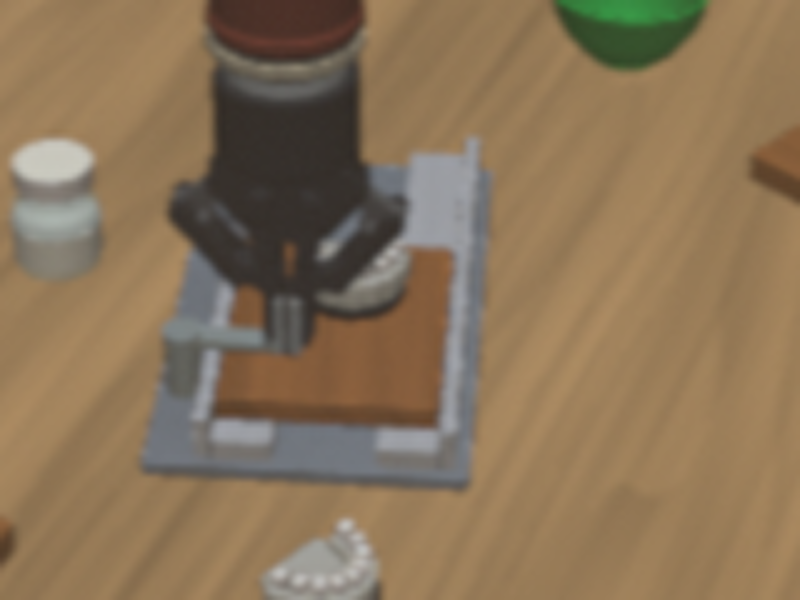

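The catch bar lies across the board near row 340, with the fingers at (290,325) behind it and clear of the model. I'll press it home against its stop.

>>> carry_out:
  deltas:
    - {"xyz": [-0.004,0,0],"twist": [0,0,-0.024]}
    - {"xyz": [-0.007,0,0],"twist": [0,0,-0.024]}
    - {"xyz": [-0.009,0,0],"twist": [0,0,-0.024]}
    - {"xyz": [-0.009,0,0],"twist": [0,0,-0.024]}

```text
t: 14.05
eef_pos: [0.5291, 0.0519, 0.0554]
eef_rot: [0.591, 0.807, 0.002, -0.003]
wrist_force: [-5.4, 15.5, 4.5]
gripper_width: 0.0005
grasp_force: 8.0
```

Run:
```python
from cell import *
from h import *
s=observe();print(s["t"],bed(s["eef_pos"]).round(4),B.inv().apply(s["wrist_force"]).round(1))
```

```text
14.05 [ 0.0538 -0.0208  0.0554] [16.4  0.5  4.5]
```

It's against the stop: 16 N with no further movement. I'll back off along bed +x and rise clear.

>>> carry_out:
  deltas:
    - {"xyz": [0.005,0,0],"twist": [0,0,0]}
    - {"xyz": [0.02,0,0],"twist": [0,0,0]}
    - {"xyz": [0.05,0,0],"twist": [0,0,0]}
    - {"xyz": [0.08,0,-0.02],"twist": [0,0,0]}
    - {"xyz": [0.1,0,-0.1],"twist": [0,0,0]}
    - {"xyz": [0.15,0,-0.18],"twist": [0,0,0]}
    - {"xyz": [0.25,0,-0.25],"twist": [0,0,0]}
    - {"xyz": [0.3,0,-0.25],"twist": [0,0,0]}
    - {"xyz": [0.3,0,-0.25],"twist": [0,0,0]}
    - {"xyz": [0.3,0,-0.25],"twist": [0,0,0]}

```text
t: 15.3
eef_pos: [0.4758, 0.2197, 0.2056]
eef_rot: [0.59, 0.807, -0.0, 0.0]
wrist_force: [-1.3, -1.3, 0.2]
gripper_width: 0.0
grasp_force: 0.0
```

Run:
```python
from cell import *
from h import *
import cv2
s=observe();print(s["t"],bed(s["eef_pos"]).round(4),s["wrist_force"].round(1))
a=camera("top")["color"][120:270,170:370]
cv2.imwrite("pics/10.png",cv2.resize(a,(800,600),interpolation=2))
```

```text
15.3 [ 0.2299 -0.0205  0.2056] [-1.3 -1.3  0.2]
```

View pics/10.png

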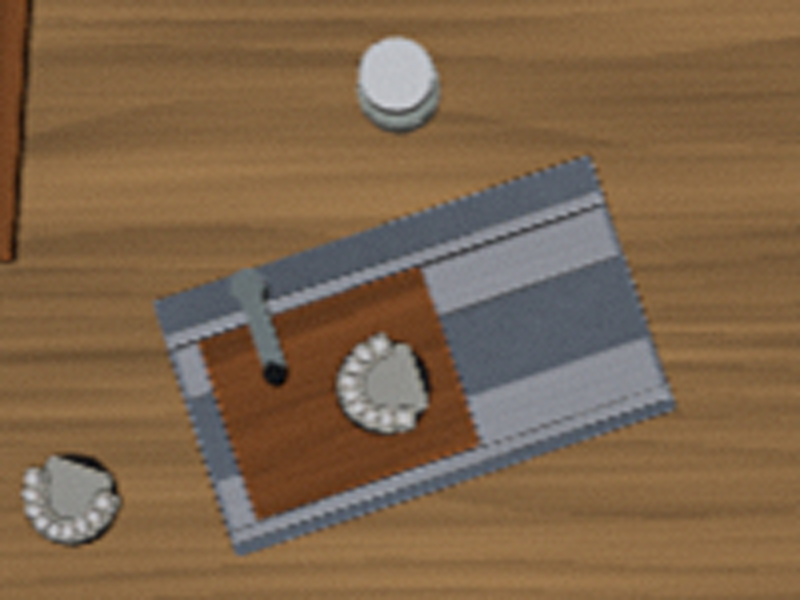

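The board is home, with its front edge from (202,342) to (258,520). The catch lies straight across it, from its pivot at (248,285) to the peg at (275,373). The jar and spare haven't moved, and the arm is clear.

```bash
python3 -c "
from cell import *
print(job_done())"
```

```text
the job is handed in; nothing more can be done
None
```

I pushed the board home into its notches, swung the catch across it against its stop, backed the arm clear and handed the job in at about 15 s; the hand-in returned no verdict.

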